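# Hang the headset beside the other one on the bench rack

## Task

Hang the headset that stands on the bench over the bar of the headset rack, beside the one already hanging there, setting it down gently. Use whichever side has room, and if the hanging one is so near the middle that neither side has, slide it along first; in the end both must hang straight down from the bar by their crown cushions, still, square to the bar and not touching each other. Leave everything else on the bench where it is.

Things in the scene. Friction and masses are not known exactly. Their poses are not given: they have to be found in the camera images.
- headset: rigid cordless black headset standing on the bench on its two cups; arch in its x-z plane: 154 mm wide (x), 60 mm deep (y), 158 mm tall (z up), 0.2 kg. Flat-bottomed cups, each 34 mm in x, 60 mm in y, 64 mm tall, 86 mm free between them, joined by a 22 mm wide band with a crown cushion. Origin: midway between the cups, level with their undersides.
- headset_crown (a point): centre of the top face of the headset's crown cushion, 158 mm above its origin. The cushion is a straight block, 56 mm along the headset's x, 26 mm along y (grip it across y, from above), 18 mm thick; its flat underside rests on the bar when hung.
- hung_headset: an identical headset already hanging on the rack's bar, the bar passing under its crown cushion along its y; same shape, size, origin and axes. It is loose and can be slid along the bar.
- hung_headset_crown (a point): centre of the top face of the hung headset's crown cushion.
- rack: grey metal rack fixed to the bench; origin under its centre, bar along its y. Base plate 160 x 222 x 8 mm. Side plates, 160 mm wide in x, 100 mm high, inner faces at y = +-105 mm: the cups of both headsets must fit between them. Above these, 30 mm wide uprights carry the bar. A hung headset's cups end 25 mm above the bench.
- rack_bar (a point): middle of the bar's length, on top of the bar, 165 mm above the bench; axes as the rack's, y along the bar, z up. Steel bar, 14 mm diameter, 210 mm free length; the uprights end level with its top.
- spool: bystander: metal solder spool standing on end, 54 mm across, 46 mm tall; origin under its centre.
- flux_jar: bystander: small amber jar, 48 mm across, 60 mm tall; origin under its centre.
- screwdriver: bystander: screwdriver lying down, 170 mm long along its own x; origin under its middle.
- wash_bottle: bystander: white plastic bottle, 68 mm across, 150 mm tall; origin under its centre.
- brush: bystander: brush lying down, 160 mm long along its own x; origin under its middle.
- tip_tin: bystander: small open brass bowl (tip-cleaning tin), 72 mm across, 35 mm tall; origin under its centre.

How it is judged (in metres and radians):
On the way:
1. the headset is lifted clear of the bench (height (world z) of headset above 0.02 m), for 0.1 s.
At the end, for the whole second after the job is handed in: Both headsets hang at rest (under 0.04 m/s, 0.4 rad/s) on the rack's bar, not touching each other: cushion top 10-26 mm above the bar's top, within 28 mm across and 90 mm along it from its middle, upright within 0.25 rad, y axes along the bar within 0.35 rad (z of headset_crown in the frame of rack_bar between 0.01 and 0.026 m and x of headset_crown in the frame of rack_bar between -0.028 and 0.028 m and y of headset_crown in the frame of rack_bar between -0.09 and 0.09 m and angle between each of headset, hung_headset's own z axis and vertical below 0.25 rad and angle between the y axis of each of headset, hung_headset and the y axis of rack, either way round below 0.35 rad and contact force between each of headset, hung_headset and rack above 0.5 N and linear speed of each of headset, hung_headset below 0.04 m/s and angular speed of each of headset, hung_headset below 0.4 rad/s and z of hung_headset_crown in the frame of rack_bar between 0.01 and 0.026 m and x of hung_headset_crown in the frame of rack_bar between -0.028 and 0.028 m and y of hung_headset_crown in the frame of rack_bar between -0.09 and 0.09 m and contact force between headset and hung_headset below 0.05 N).
It fails at once if a bystander (spool, jar, screwdriver, bottle, brush or bowl) is moved by more than 30 mm (distance of any of spool, flux_jar, screwdriver, wash_bottle, brush, tip_tin from where it was at the start of the episode above 0.03 m).
It fails at once if the headset is slammed or dropped onto the rack (more than 60 N) (contact force between headset and rack above 60 N).
It also fails if it takes over 58 s, if anything falls off the work surface, if the arm or the gripper's body presses on something with over 40 N, if the wrist force passes 120 N, or if a joint passes its speed limit or range.

## Robot

A 6-joint arm with a two-finger parallel gripper is mounted at the origin on the work surface. World frame = base frame: x ahead of the robot, y to its left, z up, the work surface at z = 0. Lengths are in m, angles in degrees, forces in N, time in s.
With the tool pointing down it reaches from about 0.4 to 0.825 m from the base axis. Payload 7 kg.
Tool frame: the origin (TCP) lies at the very end of the fingers, on their centre line; the grasp point (between the pads) lies tcp_to_grasp behind it (tcp_to_grasp is the distance from the TCP to the grasp point, in m); x points along the fingers, y is the direction in which the jaws open and shut, and the axes are right-handed (so a half turn about x gives the same grasp; the last joint's range is limited). The gripper opens to 88 mm and grips with 3 to 60 N. Pads are 19 mm wide; open, the fingers measure 130 mm over their backs; the gripper's body (78 mm by 193 mm) begins 47 mm behind the grasp point.
Start: joints at [-49.154, 20.546, 0.682, 0, -70.136, -16.507], TCP at [0.278, -0.615, 0.227] pointing down, gripper open.
Joint ranges: [-176.03, 176.03], [-82.01, 121.73], [-58.28, 71.71], [-173.87, 95.51], [-174.79, -0.11], [-173.66, 173.66]. Speed limits (degrees/s): [136.94, 136.94, 172.46, 180, 180, 180].

## Interface

Orientations are given as [roll, pitch, yaw] about the fixed x, y, z axes, in that order (R = Rz(yaw) Ry(pitch) Rx(roll)).
In Python, from plant import * gives the robot as it stands. The module is installed in compiled form; this text tells all that it offers.
- The arm moves only by the shell command python3 -m pendant 'ROWS'. ROWS is JSON, a list of rows, each an object with "claw": the finger opening in mm, from 0 to 87.6; "linear": the shift along the tool's x, y, z in mm, a list of three; "twist": the turn about the tool's x in rad. In form: [{"claw": claw, "linear": [tx, ty, tz], "twist": twist}, ...]. A call has exactly 10 rows; each row shifts and turns the commanded pose from where the row before left it, along the tool's axes as they then stand; what a row does not reach is not made up. A row lasts 1/12 s, in which the tool goes at most 41.7 mm and 7.16 degrees, less where a joint would pass 70% of its speed; a pose out of reach is approached as far as the arm can. A call with a gripper value outside its range is refused whole. The fingers move at their own pace and stop on an object; the grip force is fixed at half the most. Time passes only in rows, so rows that do not move let the fingers close, or fill a call up. It gives the time, the measured TCP pose, the force and the opening at its end, in the units of the state.
- get_obs(): the state, without advancing time (a new reading comes with each control period).
- snapshot(name): name is "scene" or "top" or "wrist"; returns (picture, depth): 480x640x3 uint8, red, green, blue; 480x640 float32, m along the optical axis (not along the pixel's ray), 0 where there is no reading.
- camera_params(name): a dict with "fx", "fy", "cx", "cy" (pixels), "rvec" (rotation vector, rad) and "tvec" (3), from world to camera coordinates, as OpenCV has them. Camera axes: x right, y down, z forward; pixel columns grow to the right and rows downward; lengths in m; the calibration is good to about 2 mm. A picture is of the moment at which its call begins: read the wrist's pose just before it. camera_params takes no time and is no camera call; for the wrist camera it gives the pose at the moment of the call.
- close_job(): hands the job in, once; it reports no verdict.
Trained networks look in the newest picture that a camera, given by its name, has taken for a name from the list of things; names that differ only in an ending like _2 or _b are one class to them, and where a whole thing is asked for, a point or a joint stands for the part that bears it (a point fixed in the world has none). Each returns a list of dicts, best first, with "confidence" (0 to 1); they miss things now and then, are a little off and sometimes report something else, mostly with a low value. They report only what shows in the picture. A call takes as long as a camera call.
- boxes_of(camera, target): "xy" ([column, row] in pixels, amid what is visible of it).
The state is a dict: "clock": time; "joint_pos": joint angles; "qvel": joint speeds; "tau": joint torques, N m; "tool_pos": TCP position; "orientation": TCP orientation; "force": force on the tool from outside, world axes, zero at the start; "moment": the same for the moment, N m; "opening": finger opening in m.
Only numpy, scipy, OpenCV 4.12 (cv2) and the standard library are available. Lean on these libraries where they do the work, as an engineer would, in place of code of your own. Each camera call takes 0.05 s, during which the arm holds its last target. There are 200 camera calls.

## Working session

There is one attempt and no reset: what is moved stays moved. The work goes in short steps, Python scripts to look and compute and a shell command to move; the robot and the scene stay as the last step left them, time stands still between calls to the robot, and variables do not carry over. Pictures are saved under pics/ and viewed, about 8 in all and at most 12, crops included, and the job is handed in when it is done.

```bash
mkdir -p pics
cat > h.py <<'E'
from plant import *
import numpy as np, cv2
from scipy.spatial.transform import Rotation as Ro
def cloud(name):
    im,d=snapshot(name);p=camera_params(name)
    v,u=np.mgrid[0:480,0:640]
    c=np.stack([(u-p['cx'])/p['fx']*d,(v-p['cy'])/p['fy']*d,d],-1)
    R=Ro.from_rotvec(np.ravel(p['rvec'])).as_matrix()
    w=(c-np.ravel(p['tvec']))@R
    w[d==0]=np.nan
    return im,w
def save(im,n): cv2.imwrite('pics/'+n,im[:,:,::-1])
E
python3 - <<'E'
from h import *
for n in('scene','top'):
    im,w=cloud(n); save(im,n+'.png'); np.save(n+'.npy',w)
    for t in ('headset','hung_headset','headset_crown','hung_headset_crown','rack','rack_bar','wash_bottle'):
        for b in boxes_of(n,t)[:2]:
            c,r=map(int,b['xy']); print(n,t,c,r,round(b['confidence'],2),w[r,c].round(3))
o=get_obs();print(o)
E
```

```text
scene headset 260 209 0.65 [ 0.459 -0.204  0.02 ]
scene headset 525 324 0.58 [0.638 0.481 0.108]
scene hung_headset 412 272 0.57 [0.611 0.227 0.145]
scene headset_crown 259 210 0.71 [ 0.548 -0.158  0.136]
scene headset_crown 161 221 0.15 [ 0.582 -0.438  0.02 ]
scene hung_headset_crown 413 274 0.91 [0.613 0.23  0.14 ]
scene rack 423 277 0.86 [0.525 0.261 0.007]
scene rack_bar 418 278 0.56 [0.532 0.249 0.008]
scene wash_bottle 524 327 0.76 [0.641 0.482 0.1  ]
top headset 392 286 0.78 [ 0.491 -0.166  0.156]
top headset_crown 393 284 0.79 [ 0.497 -0.169  0.159]
top rack 234 266 0.96 [0.545 0.258 0.158]
top rack_bar 233 269 0.96 [0.542 0.285 0.008]
top wash_bottle 160 243 0.74 [0.61  0.472 0.109]
{'clock': 0.8, 'joint_pos': array([-4.91531096e+01,  2.05422432e+01,  6.80054499e-01, -7.84112350e-04,
       -7.01371807e+01, -1.65070760e+01]), 'qvel': array([-0.03539842,  0.01254431,  0.01486346,  0.01629568, -0.03497962,
       -0.09490852]), 'tau': array([-5.48024730e-06, -5.82289374e+01,  2.93279797e+01,  7.00185969e+00,
        1.24338191e-02, -1.39526110e-04]), 'tool_pos': array([ 0.27816025, -0.61496592,  0.22659078]), 'orientation': array([-24.02760189,  89.99902966,   0.31194608]), 'force': array([ 0.34351645, -0.0919516 ,  0.55456566]), 'moment': array([ 0.00111618, -0.02324052, -0.02971007]), 'opening': 0.08760207883555252}
```

View pics/top.png

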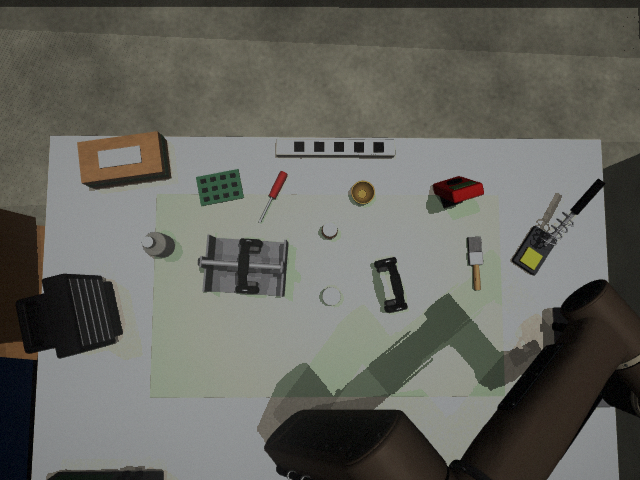

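View pics/scene.png

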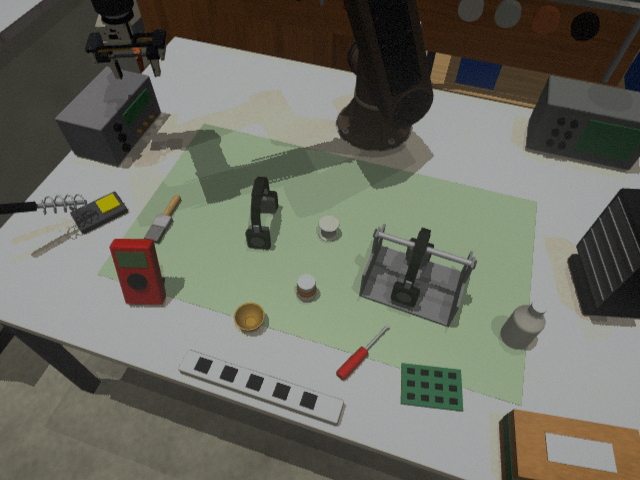

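Run:
```python
from h import *
import plant
print([ (k,getattr(plant,k)) for k in dir(plant) if 'tcp' in k.lower()])
def rect(w,m,lab):
    P=w[m]; P=P[np.isfinite(P).all(1)]
    if len(P)<5: print(lab,len(P));return
    c,s,a=cv2.minAreaRect(P[:,:2].astype(np.float32)*1000); print(lab,len(P),'c',np.round(c,1),'s',np.round(s,1),'a',round(a,1),'med',np.median(P,0).round(4), 'mean',P.mean(0).round(4))
for n in('top','scene'):
    w=np.load(n+'.npy');x,y,z=w[...,0],w[...,1],w[...,2]
    H=(x>.38)&(x<.62)&(y<-.08)&(y>-.26)
    K=(x>.42)&(x<.68)&(y>.1)&(y<.4)
    rect(w,H&(z>.15)&(z<.17),n+' crown'); rect(w,H&(z>.02)&(z<.17),n+' headset'); 
    rect(w,H&(z>.04)&(z<.075),n+' cups')
    rect(w,K&(z>.172)&(z<.195),n+' hungcrown'); rect(w,K&(z>.155)&(z<.170),n+' bar')
    rect(w,K&(z>.004)&(z<.014),n+' base');rect(w,K&(z>.09)&(z<.11),n+' sideplates')
    print('table',np.nanmedian(z[(x>.35)&(x<.4)&(abs(y)<.1)]))
```

```text
[('tcp_to_grasp', 0.0188)]
top crown 247 c [ 491.1 -179.7] s [85.2 26.2] a 13.3 med [ 0.4942 -0.178   0.1577] mean [ 0.4949 -0.1784  0.1577]
top headset 795 c [ 495.8 -178.5] s [155.2  60.8] a 12.4 med [ 0.4968 -0.1755  0.1238] mean [ 0.4955 -0.1748  0.1086]
top cups 313 c [ 495.8 -178.5] s [155.2  60.8] a 12.4 med [ 0.5346 -0.1711  0.0617] mean [ 0.495  -0.1717  0.061 ]
top hungcrown 291 c [556.  224.6] s [76.7 79.4] a 31.5 med [0.5489 0.2305 0.1819] mean [0.5487 0.2303 0.1812]
top bar 511 c [551.7 238.9] s [218.5 109.3] a 65.1 med [0.5496 0.2358 0.1642] mean [0.5482 0.2399 0.1641]
top base 3195 c [550.2 250. ] s [259.5 299.2] a 0.1 med [0.5358 0.2374 0.0077] mean [0.5433 0.244  0.0079]
top sideplates 321 c [549.7 238.8] s [223.  159.5] a 86.2 med [0.5413 0.2499 0.0988] mean [0.5489 0.2493 0.0983]
table 0.0019679153413298114
scene crown 229 c [ 500.2 -179.5] s [76.4 26.4] a 13.0 med [ 0.5043 -0.1778  0.1569] mean [ 0.5038 -0.1782  0.1564]
scene headset 1288 c [ 501.8 -179.3] s [156.8  60.3] a 12.8 med [ 0.5398 -0.1724  0.0654] mean [ 0.5182 -0.1717  0.088 ]
scene cups 514 c [ 501.  -179.6] s [155.1  60.3] a 12.9 med [ 0.5542 -0.1715  0.0597] mean [ 0.5163 -0.1698  0.0577]
scene hungcrown 327 c [553.6 229.3] s [25.4 81.6] a 86.1 med [0.5606 0.2293 0.1821] mean [0.5587 0.2292 0.1809]
scene bar 749 c [552.  236.9] s [106.3 220. ] a 16.4 med [0.556  0.235  0.1635] mean [0.5595 0.2393 0.163 ]
scene base 4095 c [551.1 250.2] s [257.3 298.7] a 0.1 med [0.5589 0.2618 0.0079] mean [0.5598 0.2437 0.0079]
scene sideplates 358 c [552.5 237.2] s [222.1 161.4] a 86.4 med [0.5957 0.2261 0.0997] mean [0.5785 0.2379 0.0988]
table 0.0008202139434700213
```

```bash
S='{"claw":87,"linear":[0,36,9],"twist":0}'; python3 -m pendant '[{"claw":87,"linear":[-8,0,0],"twist":0.1225},{"claw":87,"linear":[-8,0,0],"twist":0.1225},{"claw":87,"linear":[-8,0,0],"twist":0.1225},{"claw":87,"linear":[-8,0,0],"twist":0.1225},{"claw":87,"linear":[0,36,9],"twist":0},{"claw":87,"linear":[0,36,9],"twist":0},{"claw":87,"linear":[0,36,9],"twist":0},{"claw":87,"linear":[0,36,9],"twist":0},{"claw":87,"linear":[0,36,9],"twist":0},{"claw":87,"linear":[0,36,9],"twist":0}]'
python3 -m pendant '[{"claw":87,"linear":[0,36,9],"twist":0},{"claw":87,"linear":[0,36,9],"twist":0},{"claw":87,"linear":[0,36,9],"twist":0},{"claw":87,"linear":[0,36,9],"twist":0},{"claw":87,"linear":[0,36,9],"twist":0},{"claw":87,"linear":[0,36,9],"twist":0},{"claw":87,"linear":[0,36,9],"twist":0},{"claw":87,"linear":[0,36,9],"twist":0},{"claw":87,"linear":[0,36,9],"twist":0},{"claw":87,"linear":[0,36,9],"twist":0}]'
```

```text
clock: 1.63
tool_pos: [0.3463, -0.4014, 0.2587]
orientation: [-27.0, 90.0, -30.7]
force: [1.0, 0.4, 1.2]
opening: 0.0869
clock: 2.47
tool_pos: [0.4595, -0.0477, 0.2591]
orientation: [21.2, 89.9, 17.5]
force: [1.1, -0.7, 0.6]
opening: 0.0871
```

```bash
cat > go.py <<'E'
# usage: go.py x y z jawyaw : total tool-frame shift and twist to reach target
import sys; from h import *
o=get_obs(); R=Ro.from_euler('xyz',o['orientation'],degrees=True).as_matrix(); t=np.array(list(map(float,sys.argv[1:4])))
yaw=np.degrees(np.arctan2(R[1,1],R[0,1])); print('t',o['clock'],'tcp',o['tool_pos'].round(4),'jawyaw',yaw.round(2),'open',round(o['opening'],4),'F',o['force'].round(1))
print('lin mm',(R.T@(t-o['tool_pos'])*1000).round(1),'twist',np.radians(yaw-float(sys.argv[4])).round(4))
E
python3 go.py .553 .229 .26 86.2
```

```text
t 2.4667 tcp [ 0.4595 -0.0477  0.2591] jawyaw 86.28 open 0.0871 F [ 1.1 -0.7  0.6]
lin mm [ -0.7 282.2  75.3] twist 0.0014
```

```bash
python3 -m pendant '[{"claw":87,"linear":[0,33,9],"twist":0},{"claw":87,"linear":[0,33,9],"twist":0},{"claw":87,"linear":[0,33,9],"twist":0},{"claw":87,"linear":[0,33,9],"twist":0},{"claw":87,"linear":[0,33,9],"twist":0},{"claw":87,"linear":[0,33,9],"twist":0},{"claw":87,"linear":[0,33,9],"twist":0},{"claw":87,"linear":[0,33,9],"twist":0},{"claw":87,"linear":[0,15,3],"twist":0},{"claw":87,"linear":[0,0,0],"twist":0}]'
python3 - <<'E'
from h import *
im,w=cloud('wrist'); save(im,'w1.png')
x,y,z=w[...,0],w[...,1],w[...,2]
for lab,m in(('crown',(z>.176)&(z<.19)),('bar',(z>.158)&(z<.168))):
    P=w[m&(abs(x-.55)<.1)&(abs(y-.23)<.15)]; print(lab,len(P),P.mean(0) if len(P) else 0, cv2.minAreaRect(P[:,:2].astype(np.float32)*1000) if len(P) else 0)
E
python3 go.py .553 .229 .169 86.2
```

```text
clock: 3.3
tool_pos: [0.553, 0.2268, 0.2576]
orientation: [-139.3, 90.0, -142.9]
force: [0.5, -1.3, 0.5]
opening: 0.0869
crown 3006 [0.54537867 0.22910345 0.18138164] ((546.9141845703125, 229.10049438476562), (26.055774688720703, 68.33146667480469), 86.63320922851562)
bar 5901 [0.54486934 0.23682205 0.16325955] ((549.4066772460938, 236.294677734375), (221.853515625, 105.19989013671875), 66.38772583007812)
t 3.35 tcp [0.5524 0.2252 0.2578] jawyaw 86.37 open 0.0867 F [-0.7 -0.2 -1.2]
lin mm [88.8  3.9  0.4] twist 0.0029
```

View pics/w1.png

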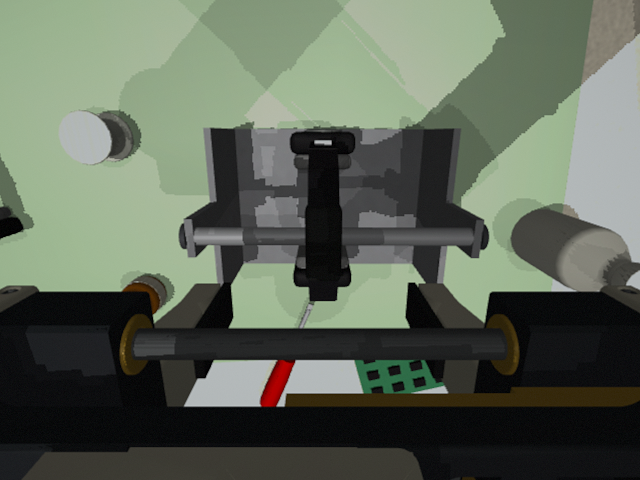

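```bash
python3 -m pendant '[{"claw":87,"linear":[0,4,0],"twist":0},{"claw":87,"linear":[20,0,0],"twist":0},{"claw":87,"linear":[20,0,0],"twist":0},{"claw":60,"linear":[20,0,0],"twist":0},{"claw":60,"linear":[15,0,0],"twist":0},{"claw":60,"linear":[8,0,0],"twist":0},{"claw":50,"linear":[5,0,0],"twist":0},{"claw":40,"linear":[0,0,0],"twist":0},{"claw":32,"linear":[0,0,0],"twist":0},{"claw":20,"linear":[0,0,0],"twist":0}]'
python3 -m pendant '[{"claw":15,"linear":[0,0,0],"twist":0},{"claw":15,"linear":[0,0,0],"twist":0},{"claw":15,"linear":[0,0,0],"twist":0},{"claw":15,"linear":[0,0,0],"twist":0},{"claw":15,"linear":[0,0,0],"twist":0},{"claw":15,"linear":[0,0,0],"twist":0},{"claw":15,"linear":[0,0,0],"twist":0},{"claw":15,"linear":[0,0,0],"twist":0},{"claw":15,"linear":[0,0,0],"twist":0},{"claw":15,"linear":[0,0,0],"twist":0}]'
python3 go.py .5490 .1916 .169 86.2
```

```text
clock: 4.18
tool_pos: [0.5532, 0.2281, 0.1718]
orientation: [35.9, 89.9, 32.2]
force: [-0.0, -0.0, 0.6]
opening: 0.046
clock: 5.02
tool_pos: [0.553, 0.2283, 0.1711]
orientation: [36.7, 89.9, 33.0]
force: [-1.1, 1.4, 5.5]
opening: 0.0259
t 5.0167 tcp [0.553  0.2283 0.1711] jawyaw 86.28 open 0.0259 F [-1.1  1.4  5.5]
lin mm [  2.1 -36.9  -1.6] twist 0.0014
```

```bash
python3 -m pendant '[{"claw":15,"linear":[-1,0,0],"twist":0},{"claw":15,"linear":[0,-5,0],"twist":0},{"claw":15,"linear":[0,-5,0],"twist":0},{"claw":15,"linear":[0,-5,0],"twist":0},{"claw":15,"linear":[0,-5,0],"twist":0},{"claw":15,"linear":[0,-5,0],"twist":0},{"claw":15,"linear":[0,-5,0],"twist":0},{"claw":15,"linear":[0,-5,0],"twist":0},{"claw":15,"linear":[0,-1,0],"twist":0},{"claw":15,"linear":[1,0,0],"twist":0}]'
python3 -m pendant '[{"claw":15,"linear":[0,0,0],"twist":0},{"claw":15,"linear":[0,0,0],"twist":0},{"claw":30,"linear":[0,0,0],"twist":0},{"claw":34,"linear":[0,0,0],"twist":0},{"claw":40,"linear":[0,0,0],"twist":0},{"claw":40,"linear":[0,0,0],"twist":0},{"claw":40,"linear":[0,0,0],"twist":0},{"claw":40,"linear":[-5,0,0],"twist":0},{"claw":40,"linear":[-10,0,0],"twist":0},{"claw":40,"linear":[-20,0,0],"twist":0}]'
python3 -m pendant '[{"claw":60,"linear":[-30,0,0],"twist":0},{"claw":80,"linear":[-20,0,0],"twist":0},{"claw":80,"linear":[0,0,0],"twist":0},{"claw":80,"linear":[0,0,0],"twist":0},{"claw":80,"linear":[0,0,0],"twist":0},{"claw":80,"linear":[0,0,0],"twist":0},{"claw":80,"linear":[0,0,0],"twist":0},{"claw":80,"linear":[0,0,0],"twist":0},{"claw":80,"linear":[0,0,0],"twist":0},{"claw":80,"linear":[0,0,0],"twist":0}]'
python3 - <<'E'
from h import *
im,w=cloud('wrist'); save(im,'w2.png')
x,y,z=w[...,0],w[...,1],w[...,2]
for lab,m in(('crown',(z>.176)&(z<.19)),('plates',(z>.093)&(z<.105))):
    P=w[m&(abs(x-.55)<.1)&(abs(y-.23)<.15)]; print(lab,len(P),P.mean(0) if len(P) else 0, cv2.minAreaRect(P[:,:2].astype(np.float32)*1000) if len(P) else 0)
E
python3 go.py .498 -.179 .26 102.7
```

```text
clock: 5.85
tool_pos: [0.5501, 0.1909, 0.171]
orientation: [-105.2, 89.9, -108.9]
force: [-4.8, -3.9, 11.0]
opening: 0.0254
clock: 6.68
tool_pos: [0.5493, 0.1915, 0.2046]
orientation: [-146.6, 89.8, -150.4]
force: [0.6, 0.1, 0.3]
opening: 0.0402
clock: 7.52
tool_pos: [0.5502, 0.1919, 0.2552]
orientation: [-141.1, 90.0, -144.8]
force: [0.0, 0.5, 0.5]
opening: 0.0802
crown 3046 [0.54317781 0.19230368 0.18133202] ((545.2535400390625, 192.16456604003906), (25.95957374572754, 66.44052124023438), 86.79395294189453)
plates 2449 [0.54001709 0.25249885 0.09855871] ((549.2672119140625, 238.56103515625), (223.00401306152344, 159.65345764160156), 86.29301452636719)
t 7.5667 tcp [0.5503 0.1919 0.2553] jawyaw 86.26 open 0.0798 F [ 0.1 -0.4  0.1]
lin mm [  -4.6 -373.6  -28. ] twist -0.2869
```

View pics/w2.png

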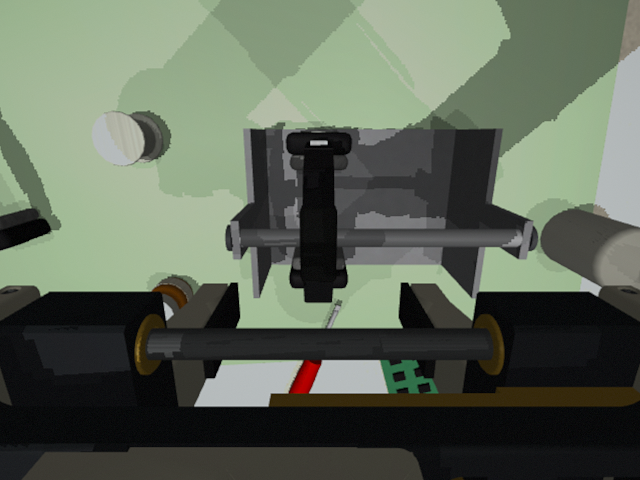

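```bash
python3 -m pendant '[{"claw":87,"linear":[0,-37,-3],"twist":0},{"claw":87,"linear":[0,-37,-3],"twist":0},{"claw":87,"linear":[0,-37,-3],"twist":0},{"claw":87,"linear":[0,-37,-3],"twist":0},{"claw":87,"linear":[0,-37,-3],"twist":0},{"claw":87,"linear":[0,-37,-3],"twist":0},{"claw":87,"linear":[0,-37,-3],"twist":0},{"claw":87,"linear":[0,-37,-3],"twist":0},{"claw":87,"linear":[0,-37,-3],"twist":0},{"claw":87,"linear":[0,-37,-3],"twist":0}]'
python3 -m pendant '[{"claw":87,"linear":[0,0,0],"twist":-0.096},{"claw":87,"linear":[0,0,0],"twist":-0.096},{"claw":87,"linear":[0,0,0],"twist":-0.096},{"claw":87,"linear":[0,0,0],"twist":0},{"claw":87,"linear":[0,0,0],"twist":0},{"claw":87,"linear":[0,0,0],"twist":0},{"claw":87,"linear":[0,0,0],"twist":0},{"claw":87,"linear":[0,0,0],"twist":0},{"claw":87,"linear":[0,0,0],"twist":0},{"claw":87,"linear":[0,0,0],"twist":0}]'
python3 - <<'E'
from h import *
im,w=cloud('wrist'); save(im,'w3.png')
x,y,z=w[...,0],w[...,1],w[...,2]
for lab,m in(('crown',(z>.15)&(z<.17)),('all',(z>.03)&(z<.17))):
    P=w[m&(abs(x-.5)<.1)&(abs(y+.18)<.1)]; print(lab,len(P),P.mean(0) if len(P) else 0, cv2.minAreaRect(P[:,:2].astype(np.float32)*1000) if len(P) else 0)
E
python3 go.py .498 -.179 .144 102.7
```

```text
clock: 8.4
tool_pos: [0.4957, -0.177, 0.2558]
orientation: [1.0, 90.0, -2.7]
force: [0.2, -0.0, -0.5]
opening: 0.0868
clock: 9.23
tool_pos: [0.4963, -0.1751, 0.2556]
orientation: [23.7, 90.0, 36.4]
force: [0.2, -0.3, -0.2]
opening: 0.087
crown 2615 [ 0.49282915 -0.18046555  0.15604559] ((495.76641845703125, -179.9669189453125), (69.66242218017578, 25.987485885620117), 12.188765525817871)
all 6493 [ 0.47974303 -0.18295788  0.1196914 ] ((494.48291015625, -180.11351013183594), (152.75645446777344, 59.998104095458984), 12.772719383239746)
t 9.2833 tcp [ 0.4963 -0.1751  0.2556] jawyaw 102.76 open 0.0868 F [-0.6 -0.6 -0. ]
lin mm [111.6  -4.1   0.8] twist 0.001
```

View pics/w3.png

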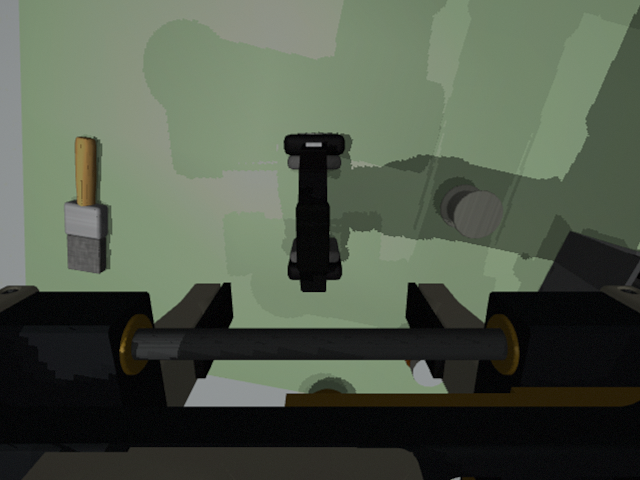

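```bash
python3 -m pendant '[{"claw":87,"linear":[0,-5,0],"twist":0},{"claw":87,"linear":[25,0,0],"twist":0},{"claw":87,"linear":[25,0,0],"twist":0},{"claw":87,"linear":[25,0,0],"twist":0},{"claw":60,"linear":[20,0,0],"twist":0},{"claw":60,"linear":[10,0,0],"twist":0},{"claw":50,"linear":[6,0,0],"twist":0},{"claw":40,"linear":[0,0,0],"twist":0},{"claw":32,"linear":[0,0,0],"twist":0},{"claw":20,"linear":[0,0,0],"twist":0}]'
python3 -m pendant '[{"claw":10,"linear":[0,0,0],"twist":0},{"claw":10,"linear":[0,0,0],"twist":0},{"claw":10,"linear":[0,0,0],"twist":0},{"claw":10,"linear":[0,0,0],"twist":0},{"claw":10,"linear":[0,0,0],"twist":0},{"claw":10,"linear":[0,0,0],"twist":0},{"claw":10,"linear":[-5,0,0],"twist":0},{"claw":10,"linear":[-10,0,0],"twist":0},{"claw":10,"linear":[-10,0,0],"twist":0},{"claw":10,"linear":[0,0,0],"twist":0}]'
python3 go.py .498 -.179 .36 102.7
```

```text
clock: 10.12
tool_pos: [0.4983, -0.1803, 0.1458]
orientation: [-22.1, 89.9, -9.3]
force: [1.2, -0.2, 0.3]
opening: 0.0526
clock: 10.95
tool_pos: [0.4987, -0.1804, 0.1722]
orientation: [-24.1, 89.8, -11.3]
force: [1.3, -0.2, -2.3]
opening: 0.0257
t 10.95 tcp [ 0.4987 -0.1804  0.1722] jawyaw 102.79 open 0.0257 F [ 1.3 -0.2 -2.3]
lin mm [-187.8    1.3    0.2] twist 0.0016
```

```bash
python3 -m pendant '[{"claw":10,"linear":[-15,0,0],"twist":0},{"claw":10,"linear":[-20,0,0],"twist":0},{"claw":10,"linear":[-22,0,0],"twist":0},{"claw":10,"linear":[-22,0,0],"twist":0},{"claw":10,"linear":[-22,0,0],"twist":0},{"claw":10,"linear":[-22,0,0],"twist":0},{"claw":10,"linear":[-22,0,0],"twist":0},{"claw":10,"linear":[-22,0,0],"twist":0},{"claw":10,"linear":[-20,0,0],"twist":0},{"claw":10,"linear":[0,0,0],"twist":0}]'
python3 -m pendant '[{"claw":10,"linear":[0,0,0],"twist":0.041},{"claw":10,"linear":[0,0,0],"twist":0.041},{"claw":10,"linear":[0,0,0],"twist":0.041},{"claw":10,"linear":[0,0,0],"twist":0.041},{"claw":10,"linear":[0,0,0],"twist":0.041},{"claw":10,"linear":[0,0,0],"twist":0.041},{"claw":10,"linear":[0,0,0],"twist":0.041},{"claw":10,"linear":[0,0,0],"twist":0},{"claw":10,"linear":[0,0,0],"twist":0},{"claw":10,"linear":[0,0,0],"twist":0}]'
python3 go.py .5535 .2825 .36 86.2
```

```text
clock: 11.78
tool_pos: [0.4988, -0.1807, 0.3613]
orientation: [-24.8, 89.6, -12.0]
force: [0.8, -0.5, -2.8]
opening: 0.0258
clock: 12.62
tool_pos: [0.4972, -0.1801, 0.3563]
orientation: [157.3, 90.0, 153.7]
force: [1.0, -0.8, -1.7]
opening: 0.0261
t 12.6167 tcp [ 0.4972 -0.1801  0.3563] jawyaw 86.4 open 0.0261 F [ 1.  -0.8 -1.7]
lin mm [ -3.7 465.2  27.1] twist 0.0035
```

```bash
python3 -m pendant '[{"claw":10,"linear":[-4,10,0],"twist":0},{"claw":10,"linear":[0,20,1],"twist":0},{"claw":10,"linear":[0,26,2],"twist":0},{"claw":10,"linear":[0,26,2],"twist":0},{"claw":10,"linear":[0,26,2],"twist":0},{"claw":10,"linear":[0,26,2],"twist":0},{"claw":10,"linear":[0,26,2],"twist":0},{"claw":10,"linear":[0,26,2],"twist":0},{"claw":10,"linear":[0,26,2],"twist":0},{"claw":10,"linear":[0,26,2],"twist":0}]'
python3 -m pendant '[{"claw":10,"linear":[0,26,2],"twist":0},{"claw":10,"linear":[0,26,2],"twist":0},{"claw":10,"linear":[0,26,2],"twist":0},{"claw":10,"linear":[0,26,2],"twist":0},{"claw":10,"linear":[0,26,2],"twist":0},{"claw":10,"linear":[0,26,0],"twist":0},{"claw":10,"linear":[0,26,0],"twist":0},{"claw":10,"linear":[0,26,0],"twist":0},{"claw":10,"linear":[0,14,0],"twist":0},{"claw":10,"linear":[0,5,0],"twist":0}]'
python3 -m pendant '[{"claw":10,"linear":[0,0,0],"twist":0},{"claw":10,"linear":[0,0,0],"twist":0},{"claw":10,"linear":[0,0,0],"twist":0},{"claw":10,"linear":[0,0,0],"twist":0},{"claw":10,"linear":[0,0,0],"twist":0},{"claw":10,"linear":[0,0,0],"twist":0},{"claw":10,"linear":[0,0,0],"twist":0},{"claw":10,"linear":[0,0,0],"twist":0},{"claw":10,"linear":[0,0,0],"twist":0},{"claw":10,"linear":[0,0,0],"twist":0}]'
python3 - <<'E'
from h import *
im,w=cloud('scene'); save(im[150:400,250:600].repeat(2,0).repeat(2,1),'s2.png')
x,y,z=w[...,0],w[...,1],w[...,2]
for lab,lo,hi in(('heldcups',.2,.29),('heldtop',.355,.385),('hung',.172,.19)):
    P=w[(z>lo)&(z<hi)&(abs(x-.55)<.09)&(abs(y-.25)<.1)]; print(lab,len(P),P.mean(0) if len(P) else 0,P[:,2].min(), cv2.minAreaRect(P[:,:2].astype(np.float32)*1000) if len(P) else 0)
E
python3 go.py .5535 .2825 .171 86.2
```

```text
clock: 13.45
tool_pos: [0.5295, 0.058, 0.3609]
orientation: [40.2, 90.0, 36.5]
force: [1.3, 0.5, -2.2]
opening: 0.0255
clock: 14.28
tool_pos: [0.5538, 0.2847, 0.3598]
orientation: [-154.5, 89.9, -158.1]
force: [0.4, 0.2, -2.6]
opening: 0.0256
clock: 15.12
tool_pos: [0.5542, 0.2821, 0.3606]
orientation: [-141.0, 90.0, -144.7]
force: [0.2, -0.1, -1.8]
opening: 0.0258
heldcups 1291 [0.58608073 0.27730536 0.2598672 ] 0.21668920390485724 ((556.3624267578125, 281.5606689453125), (60.108299255371094, 156.613037109375), 86.39256286621094)
heldtop 715 [0.56768302 0.28094964 0.3702482 ] 0.3552026266030794 ((556.8455810546875, 284.4892578125), (54.50794219970703, 102.71875), 69.24536895751953)
hung 328 [0.55521167 0.19097377 0.18069528] 0.17201045908126644 ((550.3275146484375, 190.90997314453125), (26.08714485168457, 85.81620025634766), 85.92741394042969)
t 15.1667 tcp [0.5542 0.2821 0.3606] jawyaw 86.32 open 0.0257 F [ 0.6 -0.5 -1.6]
lin mm [189.6   0.3  -0.7] twist 0.0021
```

View pics/s2.png

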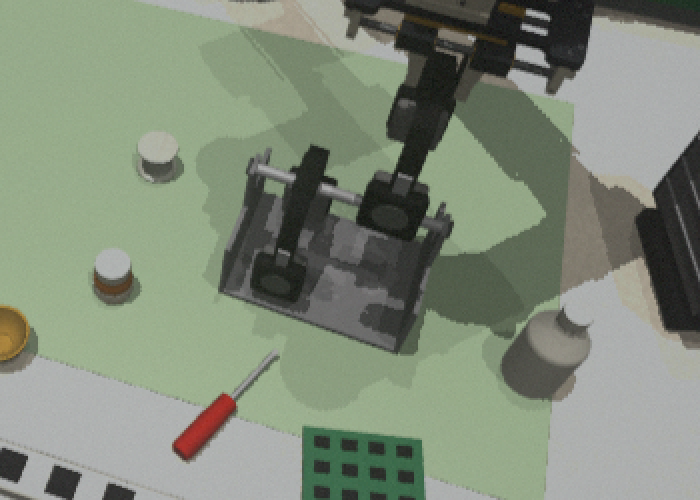

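```bash
python3 -m pendant '[{"claw":10,"linear":[10,0,0],"twist":0},{"claw":10,"linear":[20,0,0],"twist":0},{"claw":10,"linear":[20,0,0],"twist":0},{"claw":10,"linear":[20,0,0],"twist":0},{"claw":10,"linear":[20,0,0],"twist":0},{"claw":10,"linear":[20,0,0],"twist":0},{"claw":10,"linear":[20,0,0],"twist":0},{"claw":10,"linear":[20,0,0],"twist":0},{"claw":10,"linear":[15,0,0],"twist":0},{"claw":10,"linear":[8,0,0],"twist":0}]'
python3 -m pendant '[{"claw":10,"linear":[3,0,0],"twist":0},{"claw":10,"linear":[2,0,0],"twist":0},{"claw":10,"linear":[2,0,0],"twist":0},{"claw":10,"linear":[1,0,0],"twist":0},{"claw":10,"linear":[1,0,0],"twist":0},{"claw":10,"linear":[1,0,0],"twist":0},{"claw":10,"linear":[1,0,0],"twist":0},{"claw":10,"linear":[1,0,0],"twist":0},{"claw":10,"linear":[0,0,0],"twist":0},{"claw":10,"linear":[0,0,0],"twist":0}]'
python3 go.py .5535 .2825 .171 86.2
```

```text
clock: 16.0
tool_pos: [0.5529, 0.2814, 0.1845]
orientation: [-142.2, 89.8, -145.9]
force: [-0.7, -0.9, -3.6]
opening: 0.0258
clock: 16.83
tool_pos: [0.5542, 0.2821, 0.1756]
orientation: [-125.4, 90.0, -129.1]
force: [-1.2, -0.2, -1.5]
opening: 0.0259
t 16.8333 tcp [0.5542 0.2821 0.1756] jawyaw 86.32 open 0.0259 F [-1.2 -0.2 -1.5]
lin mm [ 4.6  0.3 -0.7] twist 0.0021
```

```bash
python3 -m pendant '[{"claw":10,"linear":[1,0,0],"twist":0},{"claw":10,"linear":[1,0,0],"twist":0},{"claw":10,"linear":[0.5,0,0],"twist":0},{"claw":10,"linear":[0.5,0,0],"twist":0},{"claw":10,"linear":[0.5,0,0],"twist":0},{"claw":10,"linear":[0.5,0,0],"twist":0},{"claw":10,"linear":[0,0,0],"twist":0},{"claw":10,"linear":[0,0,0],"twist":0},{"claw":10,"linear":[0,0,0],"twist":0},{"claw":10,"linear":[0,0,0],"twist":0}]'
python3 go.py .5535 .2825 .171 86.2
```

```text
clock: 17.67
tool_pos: [0.5542, 0.2822, 0.1716]
orientation: [8.2, 90.0, 4.5]
force: [-0.0, -0.3, -2.0]
opening: 0.0257
t 17.6667 tcp [0.5542 0.2822 0.1716] jawyaw 86.32 open 0.0257 F [-0.  -0.3 -2. ]
lin mm [ 0.6  0.3 -0.7] twist 0.0021
```

```bash
python3 -m pendant '[{"claw":10,"linear":[0.5,0,0],"twist":0},{"claw":10,"linear":[0,0,0],"twist":0},{"claw":10,"linear":[0.5,0,0],"twist":0},{"claw":10,"linear":[0,0,0],"twist":0},{"claw":10,"linear":[0.5,0,0],"twist":0},{"claw":10,"linear":[0,0,0],"twist":0},{"claw":10,"linear":[0,0,0],"twist":0},{"claw":10,"linear":[0,0,0],"twist":0},{"claw":10,"linear":[0,0,0],"twist":0},{"claw":10,"linear":[0,0,0],"twist":0}]'
python3 go.py .5535 .2825 .171 86.2
```

```text
clock: 18.5
tool_pos: [0.5542, 0.2821, 0.1701]
orientation: [-140.4, 90.0, -144.1]
force: [0.2, 0.5, -2.4]
opening: 0.0258
t 18.5 tcp [0.5542 0.2821 0.1701] jawyaw 86.32 open 0.0258 F [ 0.2  0.5 -2.4]
lin mm [-0.9  0.3 -0.7] twist 0.0021
```

```bash
python3 -m pendant '[{"claw":10,"linear":[0.5,0,0],"twist":0},{"claw":10,"linear":[0,0,0],"twist":0},{"claw":10,"linear":[0.5,0,0],"twist":0},{"claw":10,"linear":[0,0,0],"twist":0},{"claw":10,"linear":[0,0,0],"twist":0},{"claw":10,"linear":[0,0,0],"twist":0},{"claw":10,"linear":[0,0,0],"twist":0},{"claw":10,"linear":[0,0,0],"twist":0},{"claw":10,"linear":[0,0,0],"twist":0},{"claw":10,"linear":[0,0,0],"twist":0}]'
python3 go.py .5535 .2825 .171 86.2
python3 - <<'E'
from h import *
for n in('scene','wrist'):
    im,w=cloud(n)
    x,y,z=w[...,0],w[...,1],w[...,2]
    for lab,yc in(('held',.282),('hung',.192)):
        P=w[(z>.06)&(z<.098)&(abs(x-.55)<.1)&(abs(y-yc)<.028)]
        Q=w[(z>.176)&(z<.2)&(abs(x-.55)<.03)&(abs(y-yc)<.012)]
        print(n,lab,len(P),np.percentile(P[:,2],99.5) if len(P) else 0,len(Q),np.median(Q[:,2]) if len(Q) else 0)
E
```

```text
clock: 19.33
tool_pos: [0.5543, 0.2822, 0.1699]
orientation: [25.0, 90.0, 21.4]
force: [-2.4, -0.3, 5.5]
opening: 0.0253
t 19.3333 tcp [0.5543 0.2822 0.1699] jawyaw 86.34 open 0.0253 F [-2.4 -0.3  5.5]
lin mm [-1.1  0.3 -0.8] twist 0.0024
scene held 446 0.09617667985056025 187 0.18267635460132414
scene hung 454 0.09708287584307543 190 0.18237493155493034
wrist held 2291 0.09179884776450536 4408 0.1818437778487325
wrist hung 2637 0.09608512338313915 2836 0.18202317560650427
```

The force has flipped to +5.5 N, so the cushion rests on the bar at the same height as the other headset's. I'll release it and back off.

```bash
python3 -m pendant '[{"claw":27,"linear":[0,0,0],"twist":0},{"claw":30,"linear":[0,0,0],"twist":0},{"claw":34,"linear":[0,0,0],"twist":0},{"claw":38,"linear":[0,0,0],"twist":0},{"claw":38,"linear":[0,0,0],"twist":0},{"claw":38,"linear":[0,0,0],"twist":0},{"claw":38,"linear":[-4,0,0],"twist":0},{"claw":38,"linear":[-8,0,0],"twist":0},{"claw":38,"linear":[-15,0,0],"twist":0},{"claw":38,"linear":[-20,0,0],"twist":0}]'
python3 -m pendant '[{"claw":60,"linear":[-20,0,0],"twist":0},{"claw":60,"linear":[-20,0,0],"twist":0},{"claw":60,"linear":[-10,-10,0],"twist":0},{"claw":60,"linear":[0,-10,0],"twist":0},{"claw":60,"linear":[0,-10,0],"twist":0},{"claw":60,"linear":[0,-10,0],"twist":0},{"claw":60,"linear":[0,0,0],"twist":0},{"claw":60,"linear":[0,0,0],"twist":0},{"claw":60,"linear":[0,0,0],"twist":0},{"claw":60,"linear":[0,0,0],"twist":0}]'
python3 - <<'E'
from h import *
for n in('scene','wrist'):
    im,w=cloud(n); save(im,n+'_end.png')
    x,y,z=w[...,0],w[...,1],w[...,2]
    for lab,yc in(('headset',.282),('hung',.192)):
        for l2,lo,hi,hw in(('crown',.176,.19,.04),('cups',.025,.088,.038)):
            P=w[(z>lo)&(z<hi)&(abs(x-.55)<.09)&(abs(y-yc)<hw)]
            if len(P)>5: r=cv2.minAreaRect(P[:,:2].astype(np.float32)*1000);print(n,lab,l2,len(P),np.median(P[:,2]).round(4),np.round(r[0],1),np.round(r[1],1),round(r[2],1))
    P=w[(z>.093)&(z<.102)&(abs(x-.55)<.1)&(abs(y-.238)>.1)&(abs(y-.238)<.13)]
    print(n,'plates',cv2.minAreaRect(P[:,:2].astype(np.float32)*1000))
print(get_obs()['clock'])
E
```

```text
clock: 20.27
tool_pos: [0.5536, 0.2818, 0.216]
orientation: [-137.2, 89.9, -140.9]
force: [0.2, -0.9, -0.1]
opening: 0.0378
clock: 21.1
tool_pos: [0.5516, 0.2423, 0.2655]
orientation: [-140.0, 90.0, -143.7]
force: [0.4, -0.2, -0.7]
opening: 0.06
scene headset crown 303 0.1823 [557.6 281.5] [25.8 74.5] 86.1
scene headset cups 656 0.0662 [556.6 282.1] [ 60.3 154.8] 86.0
scene hung crown 279 0.1824 [549.9 191. ] [26.1 68.7] 86.0
scene hung cups 640 0.0664 [550.4 191. ] [ 59.9 158.3] 86.1
scene plates ((551.7511596679688, 237.22186279296875), (222.54949951171875, 162.18450927734375), 86.10626983642578)
wrist headset crown 2826 0.1818 [551.5 283. ] [26.3 67.7] 86.1
wrist headset cups 1998 0.0848 [550.4 282.8] [ 60.  151.8] 86.3
wrist hung crown 2851 0.1818 [545.3 192.2] [26.4 66.6] 86.2
wrist hung cups 2223 0.0845 [545.1 192.2] [ 59.9 152.7] 86.1
wrist plates ((549.3328247070312, 238.23968505859375), (223.24667358398438, 158.86561584472656), 86.36063385009766)
21.2
```

View pics/scene_end.png

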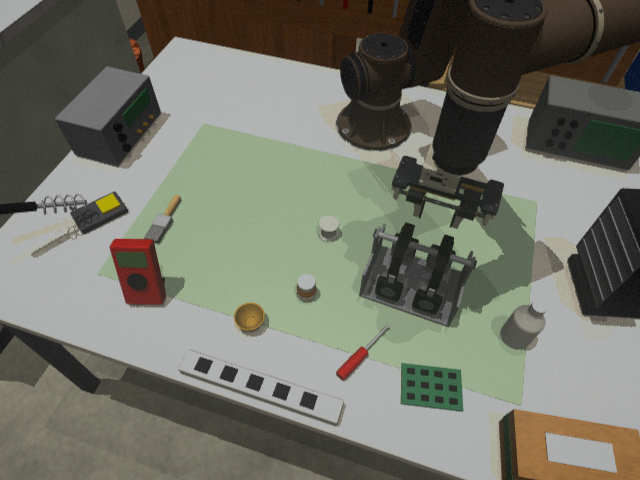

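View pics/wrist_end.png

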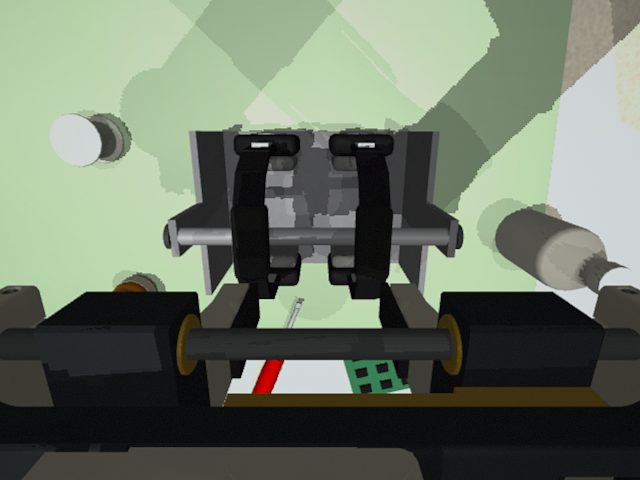

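Both headsets hang upright and parallel in the pictures. In the scene view they sit at about (400,262) and (437,272), with a clear gap between them and to the side plates, and the bystanders haven't moved.

```bash
python3 -c "
from plant import *
print(close_job())"
```

```text
the job is handed in; nothing more can be done
None
```

Both headsets now hang from the rack's bar, and the job was handed in at about 21 s of the 58 s allowed. The hanging one sat too near the middle, so I first slid it about 37 mm to the right (−y). I then hung the bench headset on the left and lowered it in half-millimetre steps; the force read about 5.5 N once it rested on the bar.

- **Position:** the crowns are about 45 mm either side of the bar's middle, with their tops about 17 mm above the bar. The cups are about 30 mm apart.
- **Straightness:** both are square to the bar within about 0.5° and look upright and still.
- **Bystanders:** none had visibly moved. I judged this from the pictures and did not measure them.
- **Disagreement:** the scene and wrist cameras differ by 5–6 mm in x for both headsets. This is small against the 28 mm tolerance.

No check failed, but handing in gives no verdict.

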